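# Snug the jar row and lock the stop with its cam lever

## Task

Slide the rack's stop up to the spice jars and on until the whole row is snug, with the sprung pad at the far end pressed in part of the way but not bottomed. Let go of the stop, then flip the cam lever over centre and down so that it clamps the rod. Be gentle with jars and lever, and leave the other things standing where they are.

Things in the scene. Friction and masses are not known exactly. Their poses are not given: they have to be found in the camera images.
- rack: Low wooden jar rack fixed to the worktop, base 90 x 405 x 10 mm. Origin: underside, on the middle line of the row; +y runs along the row from the clamp block to the sprung end, z up. A trough 49 mm wide between side rails (27 mm above the worktop, y = +15 to +180 mm) holds two loose spice jars.
- clamp_block (a point): Top centre of the aluminium clamp block (40 x 40 mm, 62 mm high) at rack y = -110 mm. A 14 mm steel rod runs through it along the rack's y axis, axis 45 mm above the worktop; the cam lever is hinged on its top.
- pad_zone (a point): Fixed point of the rack at y = +152.5 mm, 52 mm up. Round it, facing -y, is a dark sprung pad (46 x 48 mm) on an 84 mm high wall. The pad's face lies up to 13 mm before or behind this point and is not reported: feel or see it. The pad gives from 2 N on, 0.65 N more per mm, and bottoms after 12 mm at 10 N; pressed 2 to 7 mm is snug.
- stop_plate: The stop: upright wooden plate, 60 wide, 8 thick, 32 to 94 mm above the worktop, on the rod's end. Slides only along rack y. Push its bare -y face towards +y. Lever open: the rod drags with a steady 10 N and stays where left, even against the pad; each jar adds up to 1.5 N while it slides. Lever closed: clamped. Origin: on the rod's axis at the pushed face.
- stop_face (a point): Point on the pushed (-y) face of the stop plate, middle of its width, 74 mm above the worktop, 22 mm above the rod's top. The plate's top edge is 20 mm higher.
- jar_near: Round spice jar, glass with black cap, 44 mm diameter, 92 mm high, loose in the trough next to the stop. Origin: centre of its underside (10 mm above the worktop).
- jar_far: Round spice jar, same size, loose in the trough next to the sprung pad, with gaps on both sides at the start. Origin: centre of its underside.
- cam_lever (a joint): Angle of the black cam lever, rad. 0: open, standing, leaning 0.26 rad from vertical towards the jars (rack +y); it grows as the lever goes up over the vertical and down towards rack -y. Rests open at about 0.15. It resists more and more from there (up to 0.65 N m near 0.85), is on centre at 1.4, then snaps itself to its stop at 1.75: closed, nearly level. Let go before that, it springs back.
- lever_hinge (a point): The lever's hinge axis on top of the clamp block (76 mm above the worktop), in the middle of the lever's width; the axis is parallel to the rack's x axis.
- lever_tip (a point): The free end of the lever, 76 mm from the hinge. The lever is 7 mm thick and 16 mm wide (22 mm in the last 20 mm).
- honey_jar: Glass honey jar with dark lid, 65 mm diameter, 86 mm high; bystander.
- pepper_mill: Dark wooden pepper mill, 58 mm diameter, 160 mm high; bystander.
- pinch_bowl: Small grey-brown bowl, 62 mm diameter, 31 mm high; bystander.
- green_cup: Green and white espresso cup, 64 x 89 x 48 mm; bystander.
Things that resemble listed ones, but are neither listed nor needed, are in the scene too. Leave any orange look-alike of the jar_far alone.

How it is judged:
On the way, in this order (a step that is already met when the one before it is completed fails the run):
1. with the lever still open the row is snug: the stop, let go, rests on the near jar with 1 to 9.5 N (contact force between stop_plate and jar_near between 1 and 9.5 N and contact force between jar_near and jar_far above 1 N and contact force between the fingers and stop_plate below 0.1 N and value of joint cam_lever below 0.8 rad), for 0.2 s.
2. the lever is flipped over centre onto its stop (value of joint cam_lever above 1.65 rad), for 0.2 s.
At the end, for the whole second after the job is handed in: The cam lever lies closed (over 1.65 rad); the stop still presses the near jar, and the near jar the far jar, with more than 1 N, and the stop with less than 9.5 N; both jars are upright (within 0.1 rad) and at rest (value of joint cam_lever above 1.65 rad and contact force between stop_plate and jar_near between 1 and 9.5 N and contact force between jar_near and jar_far above 1 N and angle between each of jar_near, jar_far's own z axis and vertical below 0.1 rad and linear speed of each of jar_near, jar_far below 0.01 m/s); the robot touches nothing.
It fails at once if the jars are squeezed with more than 16 N (contact force between stop_plate and jar_near above 16 N).
It fails at once if the lever is pushed with more than 35 N (contact force between the fingers and cam_lever above 35 N).
It fails at once if a bystander is moved by more than 30 mm (distance of any of honey_jar, pepper_mill, pinch_bowl, green_cup from where it was at the start of the episode above 0.03 m).
It also fails if it takes over 67 s, if anything falls off the work surface, if the arm or the gripper's body presses on something with over 40 N, if the wrist force passes 120 N, or if a joint passes its speed limit or range.

## Robot

A 6-joint arm with a two-finger parallel gripper is mounted at the origin on a cart in front of the work surface, level with it; the furniture and walls round the work are solid. World frame = base frame: x ahead of the robot, y to its left, z up, the work surface at z = 0. Lengths are in m, angles in rad, forces in N, time in s.
With the tool pointing down it reaches from about 0.275 to 0.75 m from the base axis. Payload 10.2 kg.
Tool frame: the origin (TCP) lies midway between the tips of the shut fingers; the grasp point (between the pads) lies 19 mm behind it; z points along the fingers, x is the direction in which the jaws open and shut, and the axes are right-handed (so a half turn about z gives the same grasp; the last joint's range is limited). The gripper opens to 85 mm and grips with 20 to 120 N. Pads are 22 mm wide; open, the fingers measure 114 mm over their backs; the gripper's body (76 mm by 85 mm) begins 54 mm behind the grasp point. The pads swing forward as they close: fully open they stand 13 mm farther back than shut.
Start: joints at [0.904, 0.313, 1.498, -0, 1.331, -0.223], TCP at [0.225, 0.474, 0.231] pointing down, gripper open.
Joint ranges: [-2.94, 2.94], [-0.97, 2.17], [0.19, 2.56], [-1.23, 4.37], [0.02, 3.11], [-2.88, 2.88]. Speed limits (rad/s): [2.39, 2.39, 3.01, 3.14, 3.14, 3.14].

## Interface

Orientations are given as a unit quaternion [x, y, z, w].
In Python, from plant import robot gives the robot as it stands.
- The arm moves only by the shell command python3 -m pendant 'ROWS' [FORCE]. ROWS is JSON, a list of rows, each an object of numbers: "grip": the finger opening in m, from 0 to 0.0854; "tx", "ty", "tz": the shift along the tool's x, y, z in m; "rx", "ry", "rz": the turn, a rotation vector about the tool's x, y, z in degrees. In form: [{"grip": .., "tx": .., "ty": .., "tz": .., "rx": .., "ry": .., "rz": ..}, ...]. A call has 1 to 12 rows; each row shifts and turns the commanded pose from where the row before left it, along the tool's axes as they then stand; what a row does not reach is not made up. A row lasts 1/12 s, in which the tool goes at most 41.7 mm and 7.16 degrees, less where a joint would pass 70% of its speed; a pose out of reach is approached as far as the arm can. A call is refused whole if a number of a shift passes 0.0417 or a number of a turn 7.16, either way. A call with a gripper value outside its range is refused whole. The fingers move at their own pace and stop on an object; FORCE is the grip in N (left out, the last holds). Time passes only in rows, so rows that do not move let the fingers close. It gives the time, the measured TCP pose, the force and the opening at its end, in the units of the state.
- robot.read_state(): the state, without advancing time (a new reading comes with each control period).
- robot.snapshot(name): name is "scene" or "top"; returns a dict with "pixels" (400x640x3 uint8, red, green, blue), "camera_matrix" (3x3 intrinsics, pixels), "distortion" ([k1, k2, p1, p2, k3] as OpenCV has them; the pictures are not rectified), "rvec" (rotation vector, rad) and "tvec" (3), from world to camera coordinates, as OpenCV has them. Camera axes: x right, y down, z forward; pixel columns grow to the right and rows downward; lengths in m; the calibration is good to about 2 mm. A picture is of the moment at which its call begins. There is no depth.
- robot.hand_in(): hands the job in, once; it reports no verdict.
The state is a dict: "clock": time; "q": joint angles; "qvel": joint speeds; "joint_efforts": joint torques, N m; "ee_pos": TCP position; "eef_rot": TCP orientation; "contact_force": force on the tool from outside, world axes, zero at the start; "ft_torque": the same for the moment, N m; "finger_gap": finger opening in m.
Only numpy, scipy, OpenCV 4.12 (cv2) and the standard library are available. Lean on these libraries where they do the work, as an engineer would, in place of code of your own. Each camera call takes 0.05 s, during which the arm holds its last target.

## Working session

There is one attempt and no reset: what is moved stays moved. The work goes in short steps, Python scripts to look and compute and a shell command to move; the robot and the scene stay as the last step left them, time stands still between calls to the robot, and variables do not carry over. Pictures are saved under pics/ and viewed, and the job is handed in when it is done.

```bash
ls; mkdir -p pics; python3 - <<'E'
from plant import robot
import cv2,numpy as np
s=robot.read_state(); print(s)
for n in("scene","top"):
    d=robot.snapshot(n); cv2.imwrite(f"pics/{n}0.png",d["pixels"][...,::-1]); np.savez(f"pics/{n}0.npz",**d)
    print(n,d["camera_matrix"],d["distortion"],d["rvec"],d["tvec"])
E
```

```text
pics
{'clock': 0.0, 'q': array([ 9.03632963e-01,  3.13481218e-01,  1.49844619e+00, -5.07608095e-06,
        1.33095870e+00, -2.23389238e-01]), 'qvel': array([ 0.00100176, -0.00126457, -0.00068049, -0.00120054,  0.00134401,
       -0.00080984]), 'joint_efforts': array([ 2.81576858e-04, -4.12270045e+01, -2.59741974e+01, -1.65814808e-04,
        4.11391142e-03, -1.99728157e-05]), 'ee_pos': array([0.22525803, 0.47394291, 0.23071566]), 'eef_rot': array([ 8.45384345e-01,  5.34158115e-01, -6.08860429e-04,  2.18074666e-04]), 'contact_force': array([-0.74991468, -0.80464616,  0.6852908 ]), 'ft_torque': array([-0.06904858,  0.01971582,  0.06226702]), 'finger_gap': 0.08509188808132583}
scene [[368.8797862    0.         319.55511692]
 [  0.         368.8797862  199.94882003]
 [  0.           0.           1.        ]] [-0.03108033  0.          0.          0.          0.        ] [ 2.05000451 -1.04337675  0.50751457] [-0.29360506  0.39877998  0.91108051]
top [[506.2392752    0.         316.69919932]
 [  0.         506.2392752  199.20516229]
 [  0.           0.           1.        ]] [-0.00556471  0.          0.          0.          0.        ] [ 2.08485412 -2.1472609   0.19427041] [0.05689842 0.60097645 1.47102645]
```

View pics/scene0.png

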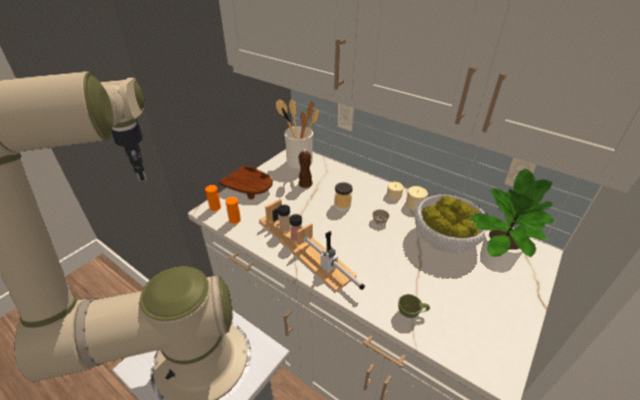

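View pics/top0.png

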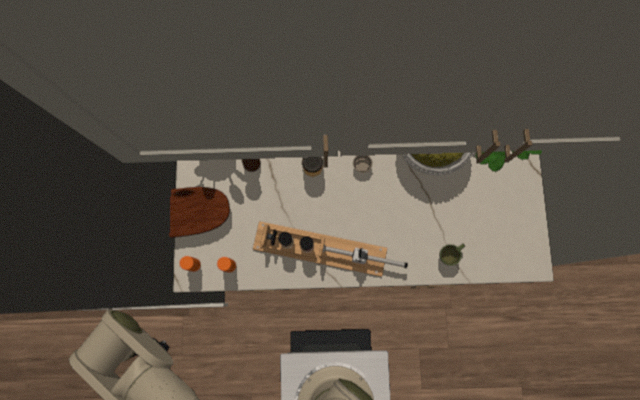

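The scene picture shows the rack running from the sprung end at about (272,212) to the rod's free end at (362,287). The lever stands at (329,243), and the spice jars are at (284,215) and (296,225). The orange look-alikes are at (212,198) and (233,210) in scene, and at (188,263) and (226,265) in top. Next I'll enlarge crops.

```bash
python3 - <<'E'
import cv2
a=cv2.imread("pics/scene0.png")[185:305,245:385]; cv2.imwrite("pics/sc.png",cv2.resize(a,None,fx=5,fy=5,interpolation=cv2.INTER_CUBIC)[:600,:800])
a=cv2.imread("pics/top0.png")[210:290,245:415]; cv2.imwrite("pics/tc.png",cv2.resize(a,None,fx=4.7,fy=4.7,interpolation=cv2.INTER_CUBIC))
E
```

```text
(no output)
```

View pics/sc.png

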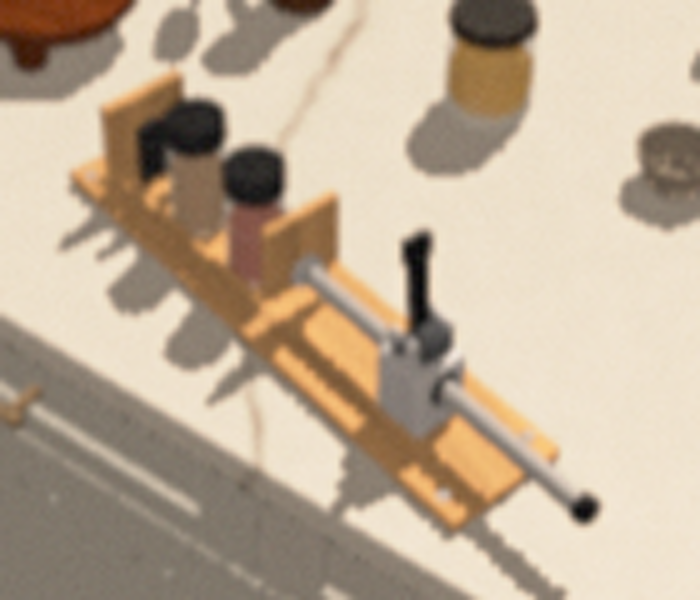

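View pics/tc.png

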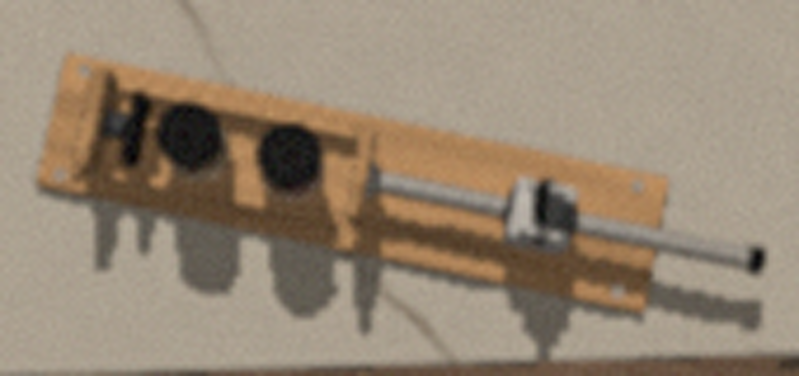

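```bash
cat > h.py <<'E'
import numpy as np,cv2
from scipy.optimize import least_squares
C={n:dict(np.load(f"pics/{n}0.npz")) for n in("scene","top")}
def proj(n,P):
    d=C[n]; return cv2.projectPoints(np.array(P,float).reshape(-1,1,3),d["rvec"],d["tvec"],d["camera_matrix"],d["distortion"])[0].reshape(-1,2)
def ray(n,uv,z):
    d=C[n]; p=cv2.undistortPoints(np.array(uv,float).reshape(-1,1,2),d["camera_matrix"],d["distortion"]).reshape(-1,2)
    R=cv2.Rodrigues(d["rvec"])[0]; c=-R.T@d["tvec"].ravel()
    D=np.c_[p,np.ones(len(p))]@R
    return c+D*((z-c[2])/D[:,2])[:,None]
def unc(u,f,o): return (np.array(u)+.5)/f-.5+np.array(o)
T=lambda *u: unc(u,4.7,(245,210))
S=lambda *u: unc(u,5,(245,185))
E
python3 - <<'E'
from h import *
obs=[("top",T(68,55),(.045,'a',.01)),("top",T(667,177),(.045,'b',.01)),("top",T(643,312),(-.045,'b',.01)),("top",T(38,186),(-.045,'a',.01)),
("scene",S(70,178),(-.045,'a',.01)),("scene",S(455,530),(-.045,'b',.01)),("scene",S(558,452),(.045,'b',.01))]
def w(p,q):
    x,y,t=p[:3]; L={'a':p[3]+.2025,'b':p[3]-.2025}; yy=L.get(q[1],q[1]); 
    c,s=np.cos(t),np.sin(t); return [x+c*q[0]-s*yy,y+s*q[0]+c*yy,q[2]]
f=lambda p: np.concatenate([proj(n,w(p,q))[0]-u for n,u,q in obs]+[[p[3]*0]])
g=lambda p: np.r_[f(np.r_[p,0])[:-1]]
r=least_squares(g,[.4,.1,-.2]); print(r.x, np.round(r.fun.reshape(-1,2),1))
x,y,t=r.x
inv=lambda P: (np.array([[np.cos(t),np.sin(t)],[-np.sin(t),np.cos(t)]])@(P[:2]-[x,y]),P[2])
for nm,n,u,z in [("jarn",'top',T(290,157),.102),("jarf",'top',T(190,137),.102),("jarn",'scene',S(253,170),.102),("jarf",'scene',S(193,122),.102),
 ("stop",'top',T(372,130),.094),("stop",'top',T(355,250),.094),("stopA",'scene',S(263,238),.094),("stopB",'scene',S(337,196),.094),("wallA",'scene',S(103,108),.084),("wallB",'scene',S(180,72),.084),
 ("rodend",'top',T(757,260),.045),("rodend",'scene',S(587,508),.045),("blk",'top',T(515,180),.062),("blk",'top',T(575,190),.062),("blk",'top',T(506,240),.062),("tip",'top',T(546,195),.149),("tip",'scene',S(418,240),.149),("padc",'top',T(135,130),.07)]:
    print(nm,n,inv(ray(n,u,z)[0]))
E
```

```text
[ 0.45811208  0.03431517 -0.23416992] [[-0.3 -0.4]
 [ 1.1  0.2]
 [ 0.9  0.6]
 [-0.6  0.2]
 [-0.9 -1.1]
 [-0.5 -0.4]
 [ 0.8 -0.6]]
jarn top (array([-0.00109736,  0.03897699]), np.float64(0.10200000000000009))
jarf top (array([-0.00154282,  0.10179669]), np.float64(0.10200000000000009))
jarn scene (array([-0.00275599,  0.03526517]), np.float64(0.10199999999999998))
jarf scene (array([-0.00382356,  0.09800254]), np.float64(0.10199999999999998))
stop top (array([ 0.02634468, -0.00677109]), np.float64(0.09400000000000008))
stop top (array([-0.04805128, -0.01146964]), np.float64(0.09400000000000008))
stopA scene (array([-0.03129087, -0.0111278 ]), np.float64(0.09399999999999997))
stopB scene (array([ 0.02789573, -0.01126677]), np.float64(0.09399999999999997))
wallA scene (array([-0.02973005,  0.16696683]), np.float64(0.08400000000000007))
wallB scene (array([0.03298453, 0.1649031 ]), np.float64(0.08400000000000007))
rodend top (array([ 0.00061039, -0.26028477]), np.float64(0.04499999999999993))
rodend scene (array([ 0.00305337, -0.26056455]), np.float64(0.04500000000000004))
blk top (array([ 0.01736944, -0.10048068]), np.float64(0.062000000000000055))
blk top (array([ 0.01885305, -0.13855513]), np.float64(0.062000000000000055))
blk top (array([-0.02064692, -0.10212964]), np.float64(0.062000000000000055))
tip top (array([ 0.00306451, -0.11655035]), np.float64(0.14900000000000002))
tip scene (array([ 0.00138721, -0.11606127]), np.float64(0.14900000000000013))
padc top (array([-0.00115629,  0.13976198]), np.float64(0.07000000000000006))
```

```bash
cat >> h.py <<'E'
from scipy.spatial.transform import Rotation as Ro
TH=-0.23417; O=np.array([.4559,.0251])
ex=np.array([np.cos(TH),np.sin(TH)]); ey=np.array([-np.sin(TH),np.cos(TH)])
def rack(): 
    from plant import robot
    s=robot.read_state(); p=s["ee_pos"]; d=p[:2]-O
    f=s["contact_force"]
    print("t %.2f rack X %.1f Y %.1f Z %.1f mm"%(s["clock"],1e3*d@ex,1e3*d@ey,1e3*p[2]),"F rack x %.1f y %.1f z %.1f"%(f[:2]@ex,f[:2]@ey,f[2]),"gap %.1f"%(1e3*s["finger_gap"]))
    return s
def to(X,Y,Z):
    s=rack(); R=Ro.from_quat(s["eef_rot"])
    Rt=Ro.from_matrix(np.c_[np.r_[ex,0],np.r_[-ey,0],[0,0,-1]])
    w=np.r_[O+X*ex+Y*ey,Z]
    print("rotvec deg",np.round((R.inv()*Rt).as_rotvec(degrees=True),2),"shift(tool now) mm",np.round(1e3*R.inv().apply(w-s["ee_pos"]),1),"shift(target axes) mm",np.round(1e3*Rt.inv().apply(w-s["ee_pos"]),1))
E
python3 -c "
from h import *
to(0,-.035,.231)"
```

```text
t 0.10 rack X -328.5 Y 383.1 Z 230.8 mm F rack x 0.1 y 0.1 z -0.3 gap 85.1
rotvec deg [3.000e-02 6.000e-02 7.799e+01] shift(tool now) mm [-3.406e+02  4.083e+02  1.000e-01] shift(target axes) mm [ 3.285e+02  4.181e+02 -2.000e-01]
```

Possible mix-ups, by pixel:
- **Stop:** the wooden plate on the rod's end is at scene (305,231) and top (322,250). The similar wooden end wall with the dark pad is at scene (273,211).
- **Jars:** the black-capped ones are at scene (284,215) and (296,225). The orange look-alikes are at (212,198) and (233,210).
- **Lever:** the black upright is at scene (329,243). The rod's black end knob is at (362,287).

The enlarged crop confirms each choice: the rod meets the stop plate, the pad is on the far wall, and the lever is on the aluminium block. I'll move now.

```bash
python3 -m pendant '[{"grip":0,"rz":6.5},{"grip":0,"rz":6.5},{"grip":0,"rz":6.5},{"grip":0,"rz":6.5},{"grip":0,"rz":6.5},{"grip":0,"rz":6.5},{"grip":0,"rz":6.5},{"grip":0,"rz":6.5},{"grip":0,"rz":6.5},{"grip":0,"rz":6.5},{"grip":0,"rz":6.5},{"grip":0,"rz":6.5}]' 40
python3 -m pendant '[{"grip":0,"tx":0.016,"ty":0.02},{"grip":0,"tx":0.016,"ty":0.02},{"grip":0,"tx":0.016,"ty":0.02},{"grip":0,"tx":0.016,"ty":0.02},{"grip":0,"tx":0.016,"ty":0.02},{"grip":0,"tx":0.016,"ty":0.02},{"grip":0,"tx":0.016,"ty":0.02},{"grip":0,"tx":0.016,"ty":0.02},{"grip":0,"tx":0.016,"ty":0.02},{"grip":0,"tx":0.016,"ty":0.02},{"grip":0,"tx":0.016,"ty":0.02},{"grip":0,"tx":0.016,"ty":0.02}]'
python3 -c "
from h import *
to(0,-.035,.231)"
```

```text
t 0.10 rack X -328.5 Y 383.1 Z 230.8 mm F rack x 0.1 y 0.1 z -0.3 gap 85.1
rotvec deg [3.000e-02 6.000e-02 7.799e+01] shift(tool now) mm [-3.406e+02  4.083e+02  1.000e-01] shift(target axes) mm [ 3.285e+02  4.181e+02 -2.000e-01]$[0]: bad value
$[0]: bad value
```

```bash
python3 -m pendant '[{"grip":0.0,"tx":0.0,"ty":0.0,"tz":0.0,"rx":0.0,"ry":0.0,"rz":6.5}]' 40
```

```text
clock: 0.18
ee_pos: [0.2253, 0.474, 0.2309]
eef_rot: [0.874, 0.486, -0.0, 0.0]
contact_force: [-1.1, -0.2, 0.4]
finger_gap: 0.0753
```

All seven keys are required in each row. There are 11 turn rows left, then the travel.

```bash
python3 -m pendant '[{"grip":0,"tx":0,"ty":0,"tz":0,"rx":0,"ry":0,"rz":6.5},{"grip":0,"tx":0,"ty":0,"tz":0,"rx":0,"ry":0,"rz":6.5},{"grip":0,"tx":0,"ty":0,"tz":0,"rx":0,"ry":0,"rz":6.5},{"grip":0,"tx":0,"ty":0,"tz":0,"rx":0,"ry":0,"rz":6.5},{"grip":0,"tx":0,"ty":0,"tz":0,"rx":0,"ry":0,"rz":6.5},{"grip":0,"tx":0,"ty":0,"tz":0,"rx":0,"ry":0,"rz":6.5},{"grip":0,"tx":0,"ty":0,"tz":0,"rx":0,"ry":0,"rz":6.5},{"grip":0,"tx":0,"ty":0,"tz":0,"rx":0,"ry":0,"rz":6.5},{"grip":0,"tx":0,"ty":0,"tz":0,"rx":0,"ry":0,"rz":6.5},{"grip":0,"tx":0,"ty":0,"tz":0,"rx":0,"ry":0,"rz":6.5},{"grip":0,"tx":0,"ty":0,"tz":0,"rx":0,"ry":0,"rz":6.5}]' 
python3 -m pendant '[{"grip":0,"tx":0.016,"ty":0.02,"tz":0,"rx":0,"ry":0,"rz":0},{"grip":0,"tx":0.016,"ty":0.02,"tz":0,"rx":0,"ry":0,"rz":0},{"grip":0,"tx":0.016,"ty":0.02,"tz":0,"rx":0,"ry":0,"rz":0},{"grip":0,"tx":0.016,"ty":0.02,"tz":0,"rx":0,"ry":0,"rz":0},{"grip":0,"tx":0.016,"ty":0.02,"tz":0,"rx":0,"ry":0,"rz":0},{"grip":0,"tx":0.016,"ty":0.02,"tz":0,"rx":0,"ry":0,"rz":0},{"grip":0,"tx":0.016,"ty":0.02,"tz":0,"rx":0,"ry":0,"rz":0},{"grip":0,"tx":0.016,"ty":0.02,"tz":0,"rx":0,"ry":0,"rz":0},{"grip":0,"tx":0.016,"ty":0.02,"tz":0,"rx":0,"ry":0,"rz":0},{"grip":0,"tx":0.016,"ty":0.02,"tz":0,"rx":0,"ry":0,"rz":0},{"grip":0,"tx":0.016,"ty":0.02,"tz":0,"rx":0,"ry":0,"rz":0},{"grip":0,"tx":0.016,"ty":0.02,"tz":0,"rx":0,"ry":0,"rz":0}]'
python3 -c "
from h import *
to(0,-.035,.231)"
```

```text
clock: 1.1
ee_pos: [0.2253, 0.474, 0.231]
eef_rot: [0.993, -0.12, -0.0, 0.0]
contact_force: [-0.1, -0.2, 0.5]
finger_gap: 0.0001
clock: 2.1
ee_pos: [0.3566, 0.1949, 0.2312]
eef_rot: [0.993, -0.117, -0.0, 0.0]
contact_force: [0.3, 0.5, 0.3]
finger_gap: -0.0001
t 2.10 rack X -136.0 Y 142.1 Z 231.2 mm F rack x 0.2 y 0.6 z 0.3 gap -0.1
rotvec deg [ 0.01  0.02 -0.01] shift(tool now) mm [1.360e+02 1.771e+02 1.000e-01] shift(target axes) mm [136.  177.1   0.2]
```

```bash

python3 -m pendant '[{"grip":0,"tx":0.017,"ty":0.022,"tz":0,"rx":0,"ry":0,"rz":0},{"grip":0,"tx":0.017,"ty":0.022,"tz":0,"rx":0,"ry":0,"rz":0},{"grip":0,"tx":0.017,"ty":0.022,"tz":0,"rx":0,"ry":0,"rz":0},{"grip":0,"tx":0.017,"ty":0.022,"tz":0,"rx":0,"ry":0,"rz":0},{"grip":0,"tx":0.017,"ty":0.022,"tz":0,"rx":0,"ry":0,"rz":0},{"grip":0,"tx":0.017,"ty":0.022,"tz":0,"rx":0,"ry":0,"rz":0},{"grip":0,"tx":0.017,"ty":0.022,"tz":0,"rx":0,"ry":0,"rz":0},{"grip":0,"tx":0.017,"ty":0.022,"tz":0,"rx":0,"ry":0,"rz":0},{"grip":0,"tx":0,"ty":0,"tz":0.025,"rx":0,"ry":0,"rz":0},{"grip":0,"tx":0,"ty":0,"tz":0.025,"rx":0,"ry":0,"rz":0},{"grip":0,"tx":0,"ty":0,"tz":0.02,"rx":0,"ry":0,"rz":0},{"grip":0,"tx":0,"ty":0,"tz":0.01,"rx":0,"ry":0,"rz":0}]'
python3 - <<'E'
from h import *
from plant import robot
to(0,-.035,.231)
im=robot.snapshot("scene")["pixels"][...,::-1][150:300,235:395]
cv2.imwrite("pics/sc1.png",cv2.resize(im,None,fx=4,fy=4,interpolation=cv2.INTER_CUBIC))
im=robot.snapshot("top")["pixels"][...,::-1][200:320,245:415]
cv2.imwrite("pics/tc1.png",cv2.resize(im,None,fx=4.7,fy=4.7,interpolation=cv2.INTER_CUBIC))
E
```

```text
clock: 3.1
ee_pos: [0.4467, -0.0065, 0.1488]
eef_rot: [0.993, -0.117, -0.002, -0.0]
contact_force: [-0.3, 0.4, 0.3]
finger_gap: -0.0002
t 3.10 rack X -1.7 Y -32.9 Z 148.8 mm F rack x -0.4 y 0.3 z 0.3 gap -0.2
rotvec deg [-0.01  0.23 -0.04] shift(tool now) mm [  1.3   2.1 -82.2] shift(target axes) mm [  1.7   2.1 -82.2]
```

View pics/sc1.png

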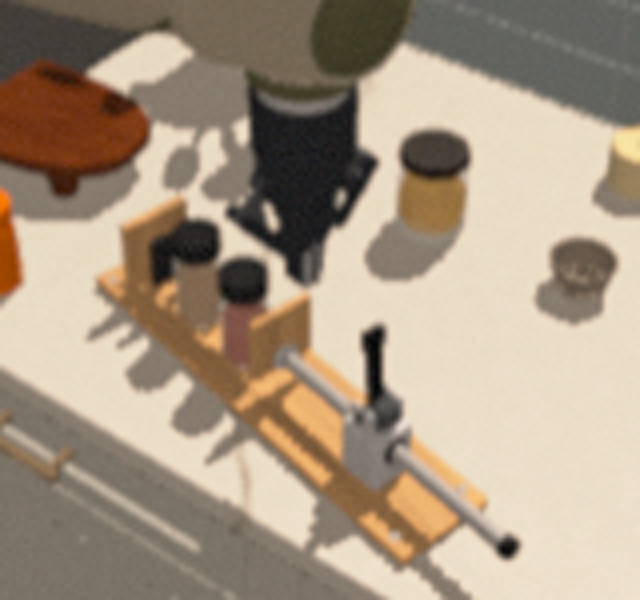

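View pics/tc1.png

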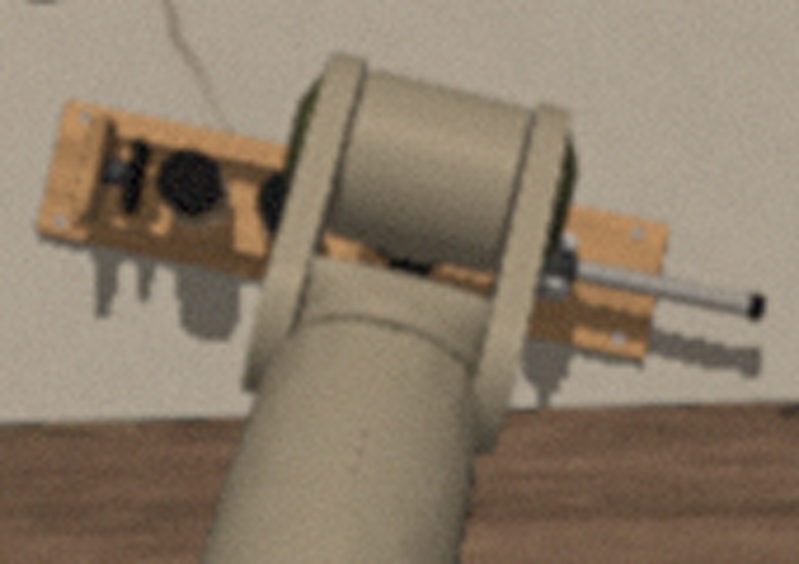

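The scene crop shows the shut fingertips at crop (306,280), clear of the stop plate at (280,335) and the lever at (373,360). In the top view the wrist hides the stop. Before going down I'll check the TCP projection against the calibration.

```bash
python3 - <<'E'
from h import *
s=rack(); print(s["ee_pos"], (proj("scene",s["ee_pos"])[0]-[235,150]+.5)*4)
for z in (.074,): print((proj("scene",np.r_[O-.002*ey,z])[0]-[235,150]+.5)*4)
to(0,-.035,.064)
E
python3 -m pendant '[{"grip":0,"tx":0.001,"ty":0.002,"tz":0.02,"rx":0,"ry":0,"rz":0},{"grip":0,"tx":0.001,"ty":0,"tz":0.02,"rx":0,"ry":0,"rz":0},{"grip":0,"tx":0,"ty":0,"tz":0.02,"rx":0,"ry":0,"rz":0},{"grip":0,"tx":0,"ty":0,"tz":0.01,"rx":0,"ry":0,"rz":0},{"grip":0,"tx":0,"ty":0,"tz":0.01,"rx":0,"ry":0,"rz":0},{"grip":0,"tx":0,"ty":0,"tz":0.004,"rx":0,"ry":0,"rz":0},{"grip":0,"tx":0,"ty":0,"tz":0,"rx":0,"ry":0,"rz":0},{"grip":0,"tx":0,"ty":0,"tz":0,"rx":0,"ry":0,"rz":0}]'
python3 - <<'E'
from h import *
from plant import robot
to(0,-.035,.064)
im=robot.snapshot("scene")["pixels"][...,::-1][150:300,235:395]
cv2.imwrite("pics/sc2.png",cv2.resize(im,None,fx=4,fy=4,interpolation=cv2.INTER_CUBIC))
E
```

```text
t 3.20 rack X -1.5 Y -32.8 Z 149.7 mm F rack x 1.1 y -0.3 z -0.0 gap 0.1
[ 0.44686171 -0.00644585  0.14968997] [305.85301114 280.80033746]
[283.14588453 331.54787491]
t 3.20 rack X -1.5 Y -32.8 Z 149.7 mm F rack x 1.1 y -0.3 z -0.0 gap 0.1
rotvec deg [-0.01  0.23 -0.02] shift(tool now) mm [ 1.8  2.2 85.7] shift(target axes) mm [ 1.5  2.2 85.7]
clock: 3.87
ee_pos: [0.4498, -0.0091, 0.068]
eef_rot: [0.993, -0.117, 0.001, 0.0]
contact_force: [0.4, 0.5, -0.4]
finger_gap: -0.0002
t 3.87 rack X 2.0 Y -34.7 Z 68.0 mm F rack x 0.3 y 0.6 z -0.4 gap -0.2
rotvec deg [ 0.   -0.06 -0.  ] shift(tool now) mm [-2.   0.3  4. ] shift(target axes) mm [-2.   0.3  4. ]
```

View pics/sc2.png

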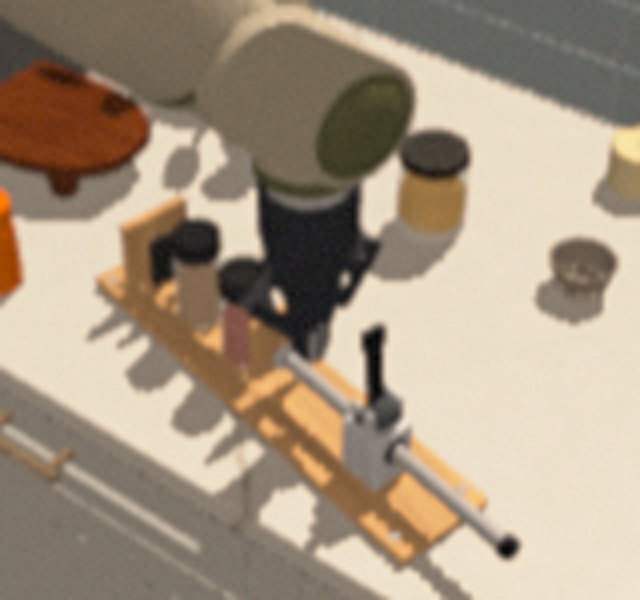

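The fingertips at crop (318,350) are now behind the stop's pushed face, above the rod and clear of the lever at (373,360). I'll approach and feel for contact.

```bash
python3 -m pendant '[{"grip":0,"tx":-0.001,"ty":-0.003,"tz":0.001,"rx":0,"ry":0,"rz":0},{"grip":0,"tx":-0.001,"ty":-0.003,"tz":0.001,"rx":0,"ry":0,"rz":0},{"grip":0,"tx":0,"ty":-0.003,"tz":0.001,"rx":0,"ry":0,"rz":0},{"grip":0,"tx":0,"ty":-0.003,"tz":0,"rx":0,"ry":0,"rz":0},{"grip":0,"tx":0,"ty":-0.002,"tz":0,"rx":0,"ry":0,"rz":0},{"grip":0,"tx":0,"ty":-0.002,"tz":0,"rx":0,"ry":0,"rz":0},{"grip":0,"tx":0,"ty":-0.002,"tz":0,"rx":0,"ry":0,"rz":0}]'; python3 -c "
from h import *; rack()"
python3 -m pendant '[{"grip":0,"tx":0,"ty":-0.002,"tz":0,"rx":0,"ry":0,"rz":0},{"grip":0,"tx":0,"ty":-0.002,"tz":0,"rx":0,"ry":0,"rz":0},{"grip":0,"tx":0,"ty":-0.002,"tz":0,"rx":0,"ry":0,"rz":0}]'; python3 -c "
from h import *; rack()"
```

```text
clock: 4.5
ee_pos: [0.4517, 0.0092, 0.0643]
eef_rot: [0.993, -0.117, 0.0, 0.0]
contact_force: [-0.5, -0.3, 0.3]
finger_gap: -0.0001
t 4.50 rack X -0.4 Y -16.5 Z 64.3 mm F rack x -0.5 y -0.4 z 0.3 gap -0.1
clock: 4.75
ee_pos: [0.4528, 0.014, 0.0643]
eef_rot: [0.993, -0.117, -0.0, 0.001]
contact_force: [-2.8, -10.2, 1.4]
finger_gap: -0.0002
t 4.75 rack X -0.4 Y -11.5 Z 64.3 mm F rack x -0.4 y -10.6 z 1.4 gap -0.2
```

```bash
python3 -m pendant '[{"grip":0,"tx":0,"ty":-0.002,"tz":0,"rx":0,"ry":0,"rz":0},{"grip":0,"tx":0,"ty":-0.002,"tz":0,"rx":0,"ry":0,"rz":0},{"grip":0,"tx":0,"ty":-0.002,"tz":0,"rx":0,"ry":0,"rz":0}]'; python3 -c "
from h import *; rack()"
```

```text
clock: 5.0
ee_pos: [0.4542, 0.0196, 0.0643]
eef_rot: [0.993, -0.117, -0.0, 0.001]
contact_force: [-3.2, -9.6, 0.7]
finger_gap: 0.0001
t 5.00 rack X -0.4 Y -5.7 Z 64.3 mm F rack x -0.9 y -10.1 z 0.7 gap 0.1
```

The stop slides at the expected ~10 N. Continuing, with checks of the force.

```bash
R='x'; python3 -m pendant '[{"grip":0,"tx":0,"ty":-0.002,"tz":0,"rx":0,"ry":0,"rz":0},{"grip":0,"tx":0,"ty":-0.002,"tz":0,"rx":0,"ry":0,"rz":0},{"grip":0,"tx":0,"ty":-0.002,"tz":0,"rx":0,"ry":0,"rz":0},{"grip":0,"tx":0,"ty":-0.002,"tz":0,"rx":0,"ry":0,"rz":0},{"grip":0,"tx":0,"ty":-0.002,"tz":0,"rx":0,"ry":0,"rz":0},{"grip":0,"tx":0,"ty":-0.002,"tz":0,"rx":0,"ry":0,"rz":0}]'; python3 -c "
from h import *; rack()"
python3 -m pendant '[{"grip":0,"tx":0,"ty":-0.001,"tz":0,"rx":0,"ry":0,"rz":0},{"grip":0,"tx":0,"ty":-0.001,"tz":0,"rx":0,"ry":0,"rz":0},{"grip":0,"tx":0,"ty":-0.001,"tz":0,"rx":0,"ry":0,"rz":0},{"grip":0,"tx":0,"ty":-0.001,"tz":0,"rx":0,"ry":0,"rz":0},{"grip":0,"tx":0,"ty":-0.001,"tz":0,"rx":0,"ry":0,"rz":0},{"grip":0,"tx":0,"ty":-0.001,"tz":0,"rx":0,"ry":0,"rz":0}]'; python3 -c "
from h import *; rack()"
```

```text
clock: 5.5
ee_pos: [0.457, 0.0313, 0.0643]
eef_rot: [0.993, -0.117, -0.0, 0.001]
contact_force: [-2.8, -10.0, 1.3]
finger_gap: -0.0002
t 5.50 rack X -0.4 Y 6.2 Z 64.3 mm F rack x -0.4 y -10.4 z 1.3 gap -0.2
clock: 6.0
ee_pos: [0.4583, 0.037, 0.0643]
eef_rot: [0.993, -0.117, -0.0, 0.001]
contact_force: [-3.3, -10.5, 0.6]
finger_gap: -0.0003
t 6.00 rack X -0.4 Y 12.1 Z 64.3 mm F rack x -0.7 y -10.9 z 0.6 gap -0.3
```

```bash
python3 -m pendant '[{"grip":0,"tx":0,"ty":-0.001,"tz":0,"rx":0,"ry":0,"rz":0},{"grip":0,"tx":0,"ty":-0.001,"tz":0,"rx":0,"ry":0,"rz":0},{"grip":0,"tx":0,"ty":-0.001,"tz":0,"rx":0,"ry":0,"rz":0},{"grip":0,"tx":0,"ty":-0.001,"tz":0,"rx":0,"ry":0,"rz":0},{"grip":0,"tx":0,"ty":-0.001,"tz":0,"rx":0,"ry":0,"rz":0},{"grip":0,"tx":0,"ty":-0.001,"tz":0,"rx":0,"ry":0,"rz":0},{"grip":0,"tx":0,"ty":-0.001,"tz":0,"rx":0,"ry":0,"rz":0},{"grip":0,"tx":0,"ty":-0.001,"tz":0,"rx":0,"ry":0,"rz":0}]'; python3 - <<'E'
from h import *
from plant import robot
rack()
im=robot.snapshot("scene")["pixels"][...,::-1][190:280,245:345]
cv2.imwrite("pics/sc3.png",cv2.resize(im,None,fx=6,fy=6,interpolation=cv2.INTER_CUBIC))
im=robot.snapshot("top")["pixels"][...,::-1][210:290,245:345]
cv2.imwrite("pics/tc3.png",cv2.resize(im,None,fx=6,fy=6,interpolation=cv2.INTER_CUBIC))
E
```

```text
clock: 6.67
ee_pos: [0.4602, 0.0448, 0.0643]
eef_rot: [0.993, -0.117, -0.0, 0.001]
contact_force: [-4.2, -10.5, 2.0]
finger_gap: 0.0004
t 6.67 rack X -0.4 Y 20.1 Z 64.3 mm F rack x -1.7 y -11.2 z 2.0 gap 0.4
```

View pics/sc3.png

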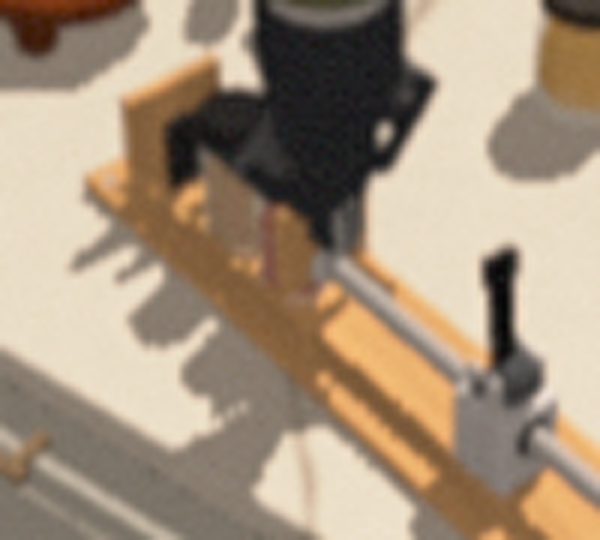

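View pics/tc3.png

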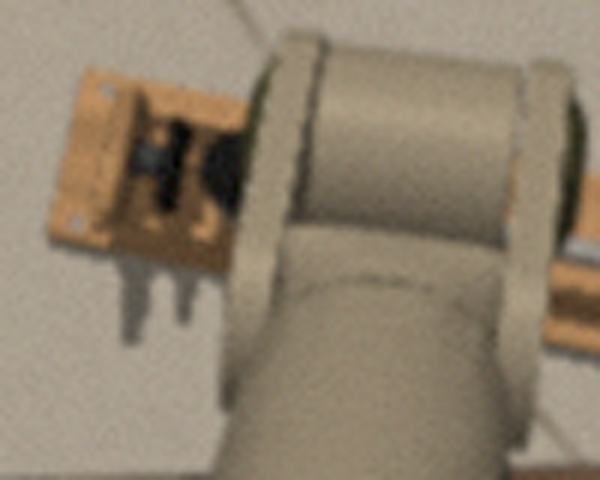

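The scene crop shows the jars at crop (225,190) and (270,250) upright ahead of the stop. In the top crop the far jar's cap edge at (205,168) still has a small gap to the pad at (190,165), about 7 mm. I'll continue in fine steps.

```bash

python3 -m pendant '[{"grip":0,"tx":0,"ty":-0.001,"tz":0,"rx":0,"ry":0,"rz":0},{"grip":0,"tx":0,"ty":-0.001,"tz":0,"rx":0,"ry":0,"rz":0},{"grip":0,"tx":0,"ty":-0.001,"tz":0,"rx":0,"ry":0,"rz":0}]' >/dev/null; python3 -c "
from h import *; rack()"
python3 -m pendant '[{"grip":0,"tx":0,"ty":-0.001,"tz":0,"rx":0,"ry":0,"rz":0},{"grip":0,"tx":0,"ty":-0.001,"tz":0,"rx":0,"ry":0,"rz":0},{"grip":0,"tx":0,"ty":-0.001,"tz":0,"rx":0,"ry":0,"rz":0}]' >/dev/null; python3 -c "
from h import *; rack()"
python3 -m pendant '[{"grip":0,"tx":0,"ty":-0.001,"tz":0,"rx":0,"ry":0,"rz":0},{"grip":0,"tx":0,"ty":-0.001,"tz":0,"rx":0,"ry":0,"rz":0}]' >/dev/null; python3 -c "
from h import *; rack()"
```

```text
t 7.02 rack X -0.4 Y 23.1 Z 64.3 mm F rack x -0.1 y -10.5 z 2.6 gap -0.0
t 7.27 rack X -0.4 Y 26.1 Z 64.3 mm F rack x -0.5 y -10.7 z 1.8 gap -0.1
t 7.43 rack X -0.4 Y 28.1 Z 64.3 mm F rack x -0.0 y -11.6 z 2.2 gap -0.1
```

```bash

python3 -m pendant '[{"grip":0,"tx":0,"ty":-0.001,"tz":0,"rx":0,"ry":0,"rz":0}]' >/dev/null; python3 -c "
from h import *; rack()"
python3 -m pendant '[{"grip":0,"tx":0,"ty":-0.001,"tz":0,"rx":0,"ry":0,"rz":0}]' >/dev/null; python3 -c "
from h import *; rack()"
python3 -m pendant '[{"grip":0,"tx":0,"ty":-0.001,"tz":0,"rx":0,"ry":0,"rz":0}]' >/dev/null; python3 -c "
from h import *; rack()"
```

```text
t 7.52 rack X -0.4 Y 29.1 Z 64.3 mm F rack x -0.1 y -10.8 z 2.3 gap 0.2
t 7.60 rack X -0.4 Y 30.1 Z 64.3 mm F rack x -1.8 y -10.6 z 1.7 gap 0.2
t 7.68 rack X -0.4 Y 31.0 Z 64.3 mm F rack x 0.0 y -11.3 z 2.0 gap -0.3
```

```bash

python3 -m pendant '[{"grip":0,"tx":0,"ty":-0.001,"tz":0,"rx":0,"ry":0,"rz":0}]' >/dev/null; python3 -c "
from h import *; rack()"
python3 -m pendant '[{"grip":0,"tx":0,"ty":-0.001,"tz":0,"rx":0,"ry":0,"rz":0}]' >/dev/null; python3 -c "
from h import *; rack()"
python3 -m pendant '[{"grip":0,"tx":0,"ty":-0.001,"tz":0,"rx":0,"ry":0,"rz":0}]' >/dev/null; python3 - <<'E'
from h import *
from plant import robot
rack()
im=robot.snapshot("top")["pixels"][...,::-1][220:260,250:300]
cv2.imwrite("pics/tc4.png",cv2.resize(im,None,fx=10,fy=10,interpolation=cv2.INTER_CUBIC))
rack()
E
```

```text
t 7.77 rack X -0.4 Y 32.0 Z 64.3 mm F rack x -0.4 y -10.4 z 2.2 gap -0.1
t 7.85 rack X -0.4 Y 33.0 Z 64.3 mm F rack x -0.2 y -11.2 z 2.5 gap 0.0
t 7.93 rack X -0.4 Y 34.0 Z 64.4 mm F rack x 0.1 y -11.2 z 2.4 gap -0.3
t 7.98 rack X -0.4 Y 34.2 Z 64.3 mm F rack x 0.7 y -9.7 z 2.1 gap -0.1
```

View pics/tc4.png

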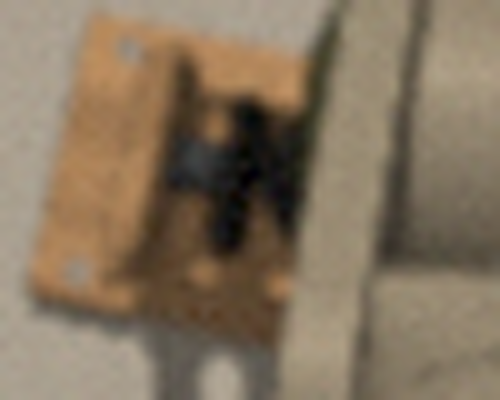

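The pad at crop (240,170) and the jar cap at (275,170) are now nearly touching.

```bash

for i in 1; do :; done
python3 -m pendant '[{"grip":0,"tx":0,"ty":-0.001,"tz":0,"rx":0,"ry":0,"rz":0}]' >/dev/null; python3 -c "
from h import *; rack()"
python3 -m pendant '[{"grip":0,"tx":0,"ty":-0.001,"tz":0,"rx":0,"ry":0,"rz":0}]' >/dev/null; python3 -c "
from h import *; rack()"
python3 -m pendant '[{"grip":0,"tx":0,"ty":-0.001,"tz":0,"rx":0,"ry":0,"rz":0}]' >/dev/null; python3 -c "
from h import *; rack()"
```

```text
t 8.07 rack X -0.4 Y 35.0 Z 64.3 mm F rack x -0.9 y -10.7 z 2.9 gap 0.1
t 8.15 rack X -0.4 Y 36.0 Z 64.3 mm F rack x 0.1 y -11.6 z 2.3 gap 0.1
t 8.23 rack X -0.4 Y 37.0 Z 64.3 mm F rack x -0.1 y -11.6 z 2.3 gap 0.2
```

```bash

python3 -m pendant '[{"grip":0,"tx":0,"ty":-0.001,"tz":0,"rx":0,"ry":0,"rz":0}]' >/dev/null; python3 -c "
from h import *; rack()"
```

```text
t 8.32 rack X -0.4 Y 38.0 Z 64.3 mm F rack x -1.2 y -11.3 z 1.7 gap 0.0
```

```bash

python3 -m pendant '[{"grip":0,"tx":0,"ty":-0.001,"tz":0,"rx":0,"ry":0,"rz":0}]' >/dev/null; python3 -c "
from h import *; rack()"
```

```text
t 8.40 rack X -0.4 Y 39.1 Z 64.3 mm F rack x -1.6 y -11.8 z 1.6 gap -0.0
```

```bash

python3 -m pendant '[{"grip":0,"tx":0,"ty":-0.001,"tz":0,"rx":0,"ry":0,"rz":0}]' >/dev/null; python3 -c "
from h import *; rack()"
python3 -m pendant '[{"grip":0,"tx":0,"ty":-0.001,"tz":0,"rx":0,"ry":0,"rz":0}]' >/dev/null; python3 -c "
from h import *; rack()"
```

```text
t 8.48 rack X -0.4 Y 40.0 Z 64.3 mm F rack x -0.8 y -10.8 z 2.4 gap 0.1
t 8.57 rack X -0.4 Y 40.9 Z 64.3 mm F rack x -0.7 y -13.8 z 2.4 gap -0.4
```

```bash

python3 -m pendant '[{"grip":0,"tx":0,"ty":-0.001,"tz":0,"rx":0,"ry":0,"rz":0}]' >/dev/null; python3 - <<'E'
from h import *
from plant import robot
rack()
im=robot.snapshot("top")["pixels"][...,::-1][220:260,250:300]
cv2.imwrite("pics/tc5.png",cv2.resize(im,None,fx=10,fy=10,interpolation=cv2.INTER_CUBIC))
im=robot.snapshot("scene")["pixels"][...,::-1][190:250,250:330]
cv2.imwrite("pics/sc5.png",cv2.resize(im,None,fx=8,fy=8,interpolation=cv2.INTER_CUBIC))
rack()
E
```

```text
t 8.65 rack X -0.4 Y 41.7 Z 64.3 mm F rack x 0.0 y -15.6 z 3.6 gap 0.1
t 8.75 rack X -0.4 Y 41.8 Z 64.3 mm F rack x -0.1 y -13.6 z 2.2 gap 0.4
```

View pics/tc5.png

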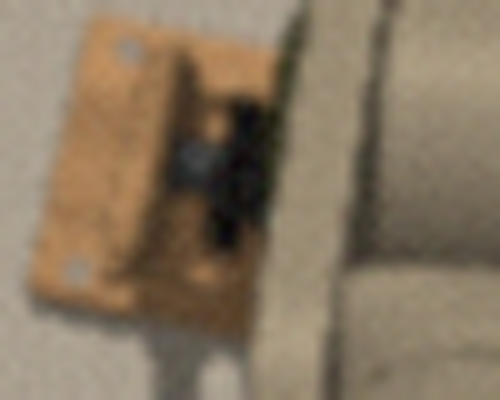

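View pics/sc5.png

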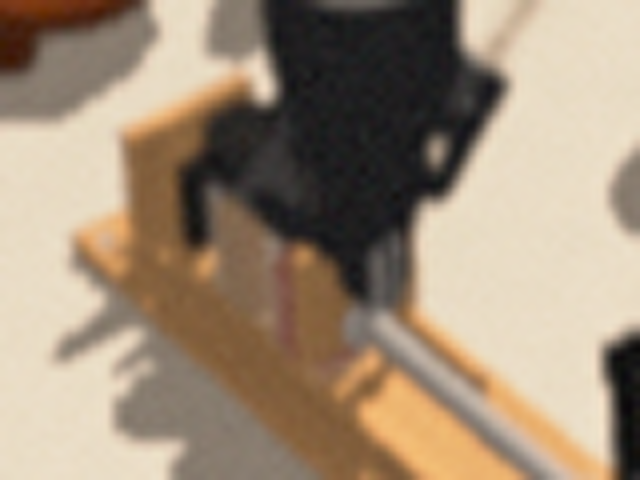

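The force steps from 11 to about 14 N at TCP Y ≈ 40.4, so that is the pad. The pictures agree: the cap touches the pad at top crop (245,170). I'll press about 3 mm more, for a total of about 4 mm.

```bash

python3 -m pendant '[{"grip":0,"tx":0,"ty":-0.0005,"tz":0,"rx":0,"ry":0,"rz":0},{"grip":0,"tx":0,"ty":-0.0005,"tz":0,"rx":0,"ry":0,"rz":0}]' >/dev/null; python3 -c "
from h import *; rack()"
python3 -m pendant '[{"grip":0,"tx":0,"ty":-0.0005,"tz":0,"rx":0,"ry":0,"rz":0},{"grip":0,"tx":0,"ty":-0.0005,"tz":0,"rx":0,"ry":0,"rz":0}]' >/dev/null; python3 -c "
from h import *; rack()"
```

```text
t 8.92 rack X -0.4 Y 42.5 Z 64.3 mm F rack x -0.7 y -15.2 z 2.2 gap -0.1
t 9.08 rack X -0.4 Y 43.4 Z 64.3 mm F rack x -0.2 y -16.6 z 3.9 gap 0.1
```

```bash

python3 -m pendant '[{"grip":0,"tx":0,"ty":-0.0005,"tz":0,"rx":0,"ry":0,"rz":0},{"grip":0,"tx":0,"ty":-0.0005,"tz":0,"rx":0,"ry":0,"rz":0}]' >/dev/null; python3 -c "
from h import *; rack()"
```

```text
t 9.25 rack X -0.4 Y 44.3 Z 64.3 mm F rack x -0.4 y -17.8 z 4.2 gap -0.0
```

The pad is pressed about 4 mm and the push force is about 17 N. I'll back off gently and check by picture.

```bash

python3 -m pendant '[{"grip":0,"tx":0,"ty":0.002,"tz":0,"rx":0,"ry":0,"rz":0},{"grip":0,"tx":0,"ty":0.005,"tz":0,"rx":0,"ry":0,"rz":0},{"grip":0,"tx":0,"ty":0.01,"tz":0,"rx":0,"ry":0,"rz":0},{"grip":0,"tx":0,"ty":0.015,"tz":0,"rx":0,"ry":0,"rz":0},{"grip":0,"tx":0,"ty":0.015,"tz":-0.01,"rx":0,"ry":0,"rz":0},{"grip":0,"tx":0,"ty":0.01,"tz":-0.02,"rx":0,"ry":0,"rz":0},{"grip":0,"tx":0,"ty":0.01,"tz":-0.02,"rx":0,"ry":0,"rz":0},{"grip":0,"tx":0,"ty":0.01,"tz":-0.015,"rx":0,"ry":0,"rz":0},{"grip":0,"tx":0,"ty":0.01,"tz":0,"rx":0,"ry":0,"rz":0},{"grip":0,"tx":0,"ty":0.008,"tz":0,"rx":0,"ry":0,"rz":0},{"grip":0,"tx":0,"ty":0,"tz":0,"rx":0,"ry":0,"rz":0},{"grip":0,"tx":0,"ty":0,"tz":0,"rx":0,"ry":0,"rz":0}]' >/dev/null; python3 - <<'E'
from h import *
from plant import robot
to(0,-.075,.130)
im=robot.snapshot("scene")["pixels"][...,::-1][180:300,245:385]
cv2.imwrite("pics/sc6.png",cv2.resize(im,None,fx=5,fy=5,interpolation=cv2.INTER_CUBIC))
im=robot.snapshot("top")["pixels"][...,::-1][210:290,245:415]
cv2.imwrite("pics/tc6.png",cv2.resize(im,None,fx=4.7,fy=4.7,interpolation=cv2.INTER_CUBIC))
E
```

```text
t 10.25 rack X -0.9 Y -49.0 Z 128.4 mm F rack x 1.0 y -0.0 z -0.1 gap -0.1
rotvec deg [-0.02  0.1  -0.07] shift(tool now) mm [ 1.  26.  -1.6] shift(target axes) mm [ 0.9 26.  -1.6]
```

View pics/sc6.png

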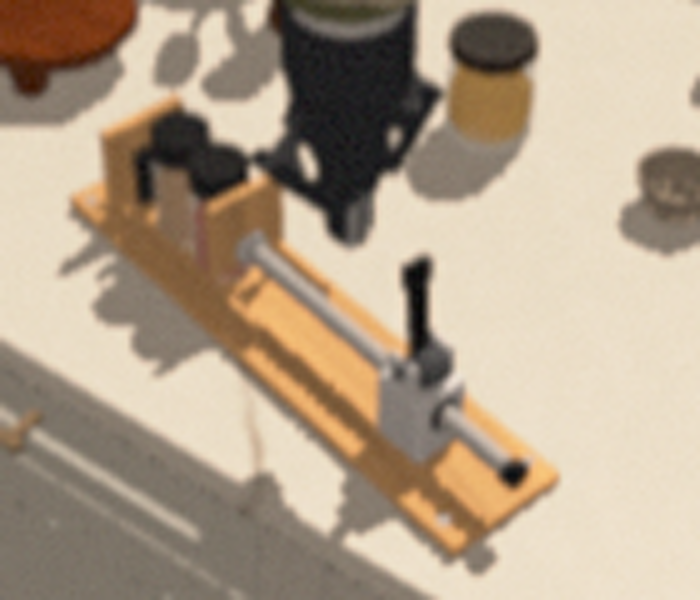

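View pics/tc6.png

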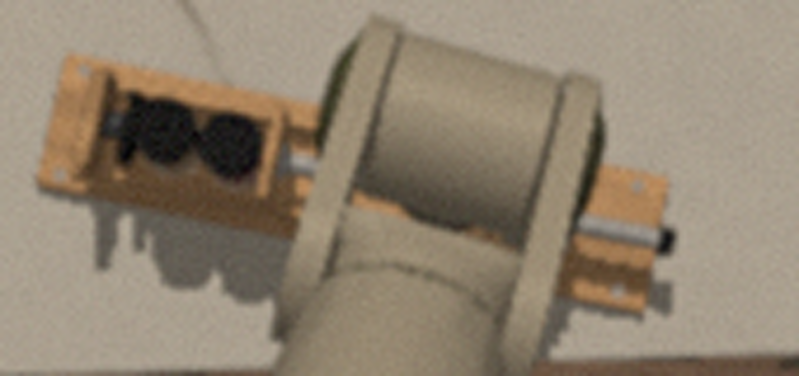

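The scene crop shows both jars upright at (180,165) and (218,195), with the stop at (240,225) touching the row. In the top crop the two caps at (163,132) and (230,147) touch each other, the pad and the stop. The fingers are clear of the stop. Next is the lever, approached from its +y side.

```bash

python3 -m pendant '[{"grip":0,"tx":0.001,"ty":0.01,"tz":0,"rx":0,"ry":0,"rz":0},{"grip":0,"tx":0.001,"ty":0.01,"tz":0,"rx":0,"ry":0,"rz":0},{"grip":0,"tx":0,"ty":0.006,"tz":0,"rx":0,"ry":0,"rz":0},{"grip":0,"tx":0,"ty":0.004,"tz":0,"rx":0,"ry":0,"rz":0},{"grip":0,"tx":0,"ty":0.002,"tz":0,"rx":0,"ry":0,"rz":0},{"grip":0,"tx":0,"ty":0.002,"tz":0,"rx":0,"ry":0,"rz":0}]' >/dev/null; python3 -c "
from h import *; rack()"
python3 -m pendant '[{"grip":0,"tx":0,"ty":0.003,"tz":0,"rx":0,"ry":0,"rz":0},{"grip":0,"tx":0,"ty":0.003,"tz":0,"rx":0,"ry":0,"rz":0}]' >/dev/null; python3 -c "
from h import *; rack()"
python3 -m pendant '[{"grip":0,"tx":0,"ty":0.003,"tz":0,"rx":0,"ry":0,"rz":0},{"grip":0,"tx":0,"ty":0.003,"tz":0,"rx":0,"ry":0,"rz":0}]' >/dev/null; python3 - <<'E'
from h import *
from plant import robot
rack()
im=robot.snapshot("scene")["pixels"][...,::-1][190:280,285:385]
cv2.imwrite("pics/sc7.png",cv2.resize(im,None,fx=6,fy=6,interpolation=cv2.INTER_CUBIC))
E
```

```text
t 10.85 rack X 1.5 Y -83.1 Z 129.3 mm F rack x 0.1 y -0.9 z 0.6 gap 0.1
t 11.02 rack X 1.5 Y -88.9 Z 129.3 mm F rack x 0.5 y 0.0 z -1.2 gap 0.3
t 11.18 rack X 1.5 Y -94.8 Z 129.3 mm F rack x -0.3 y 2.0 z 1.0 gap -0.2
```

View pics/sc7.png

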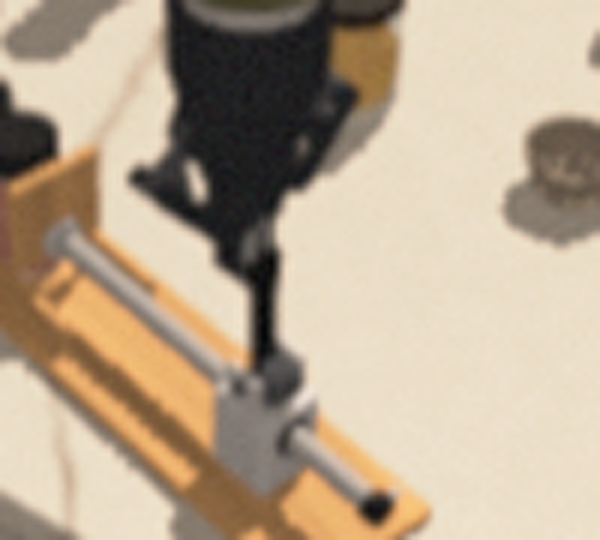

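The finger touches the lever: Fy is +2 N at TCP Y = -95, with the lever tip at crop (262,250). I'll push along the arc.

```bash

python3 -m pendant '[{"grip":0,"tx":0,"ty":0.0036,"tz":0,"rx":0,"ry":0,"rz":0},{"grip":0,"tx":0,"ty":0.0036,"tz":0,"rx":0,"ry":0,"rz":0},{"grip":0,"tx":0,"ty":0.0036,"tz":0,"rx":0,"ry":0,"rz":0},{"grip":0,"tx":0,"ty":0.0035,"tz":0.0008,"rx":0,"ry":0,"rz":0}]' >/dev/null; python3 -c "
from h import *; rack()"
python3 -m pendant '[{"grip":0,"tx":0,"ty":0.0035,"tz":0.0008,"rx":0,"ry":0,"rz":0},{"grip":0,"tx":0,"ty":0.0035,"tz":0.0008,"rx":0,"ry":0,"rz":0},{"grip":0,"tx":0,"ty":0.0033,"tz":0.0015,"rx":0,"ry":0,"rz":0},{"grip":0,"tx":0,"ty":0.0033,"tz":0.0015,"rx":0,"ry":0,"rz":0},{"grip":0,"tx":0,"ty":0.0033,"tz":0.0015,"rx":0,"ry":0,"rz":0}]' >/dev/null; python3 - <<'E'
from h import *
from plant import robot
rack()
im=robot.snapshot("scene")["pixels"][...,::-1][190:280,285:385]
cv2.imwrite("pics/sc8.png",cv2.resize(im,None,fx=6,fy=6,interpolation=cv2.INTER_CUBIC))
E
```

```text
t 11.57 rack X 1.7 Y -109.1 Z 128.8 mm F rack x -1.2 y 5.4 z 5.2 gap -0.2
t 11.98 rack X 2.0 Y -126.2 Z 123.0 mm F rack x -0.8 y 5.4 z 9.8 gap 0.1
```

View pics/sc8.png

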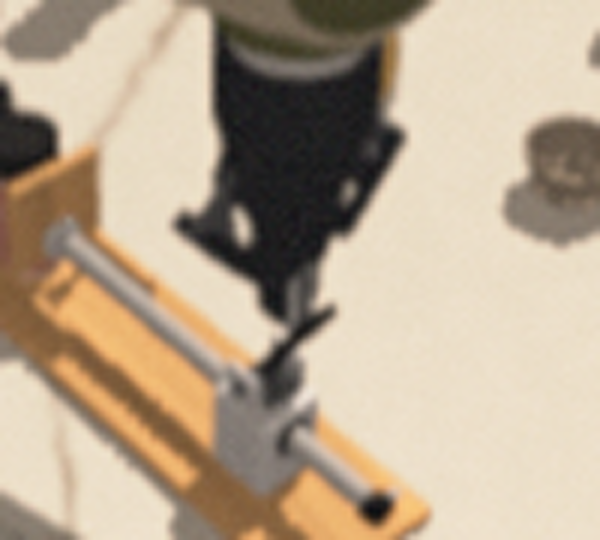

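The lever now leans well over, with its tip at crop (330,312) and the fingertip on its upper face at (295,315). The force is about 11 N. Continuing.

```bash

python3 -m pendant '[{"grip":0,"tx":0,"ty":0.0029,"tz":0.0021,"rx":0,"ry":0,"rz":0},{"grip":0,"tx":0,"ty":0.0029,"tz":0.0021,"rx":0,"ry":0,"rz":0},{"grip":0,"tx":0,"ty":0.0029,"tz":0.0021,"rx":0,"ry":0,"rz":0},{"grip":0,"tx":0,"ty":0.0024,"tz":0.0027,"rx":0,"ry":0,"rz":0}]' >/dev/null; python3 -c "
from h import *; rack()"
python3 -m pendant '[{"grip":0,"tx":0,"ty":0.0024,"tz":0.0027,"rx":0,"ry":0,"rz":0},{"grip":0,"tx":0,"ty":0.0024,"tz":0.0027,"rx":0,"ry":0,"rz":0},{"grip":0,"tx":0,"ty":0.0019,"tz":0.0031,"rx":0,"ry":0,"rz":0}]' >/dev/null; python3 -c "
from h import *; rack()"
python3 -m pendant '[{"grip":0,"tx":0,"ty":0.0019,"tz":0.0031,"rx":0,"ry":0,"rz":0},{"grip":0,"tx":0,"ty":0.0019,"tz":0.0031,"rx":0,"ry":0,"rz":0}]' >/dev/null; python3 - <<'E'
from h import *
from plant import robot
rack()
im=robot.snapshot("scene")["pixels"][...,::-1][190:280,285:385]
cv2.imwrite("pics/sc9.png",cv2.resize(im,None,fx=6,fy=6,interpolation=cv2.INTER_CUBIC))
E
```

```text
t 12.37 rack X 2.2 Y -137.8 Z 114.2 mm F rack x -0.4 y 2.1 z 10.2 gap 0.2
t 12.62 rack X 2.2 Y -144.8 Z 105.4 mm F rack x 0.3 y -0.3 z 4.7 gap -0.1
t 12.78 rack X 1.5 Y -148.1 Z 98.4 mm F rack x -0.0 y 0.2 z -0.2 gap -0.3
```

View pics/sc9.png

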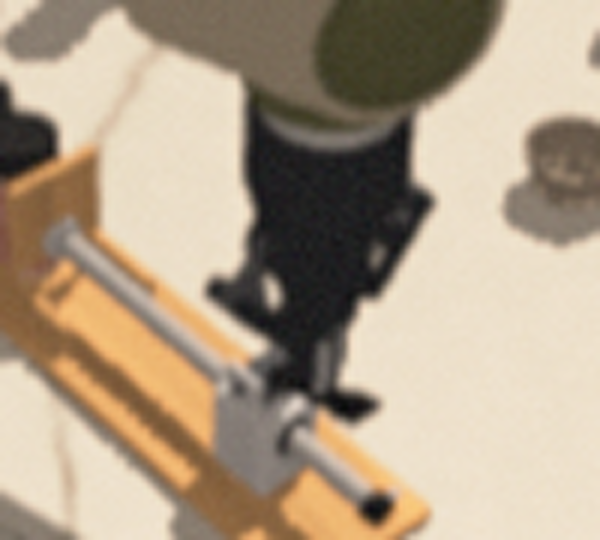

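The force fell to zero and the lever lies nearly level, with its tip at crop (360,403), so it snapped over. I'll lift clear and check everything.

```bash

python3 -m pendant '[{"grip":0,"tx":0,"ty":0,"tz":-0.005,"rx":0,"ry":0,"rz":0},{"grip":0,"tx":0,"ty":0,"tz":-0.015,"rx":0,"ry":0,"rz":0},{"grip":0,"tx":0,"ty":0,"tz":-0.03,"rx":0,"ry":0,"rz":0},{"grip":0,"tx":0,"ty":0,"tz":-0.03,"rx":0,"ry":0,"rz":0},{"grip":0,"tx":0,"ty":0,"tz":-0.03,"rx":0,"ry":0,"rz":0},{"grip":0,"tx":-0.01,"ty":0.02,"tz":-0.02,"rx":0,"ry":0,"rz":0},{"grip":0,"tx":-0.01,"ty":0.02,"tz":0,"rx":0,"ry":0,"rz":0},{"grip":0,"tx":-0.01,"ty":0.02,"tz":0,"rx":0,"ry":0,"rz":0},{"grip":0,"tx":-0.01,"ty":0.02,"tz":0,"rx":0,"ry":0,"rz":0},{"grip":0,"tx":0,"ty":0.02,"tz":0,"rx":0,"ry":0,"rz":0},{"grip":0,"tx":0,"ty":0.01,"tz":0,"rx":0,"ry":0,"rz":0},{"grip":0,"tx":0,"ty":0,"tz":0,"rx":0,"ry":0,"rz":0}]' >/dev/null; python3 - <<'E'
from h import *
from plant import robot
rack()
im=robot.snapshot("scene")["pixels"][...,::-1]; cv2.imwrite("pics/s_full.png",im)
cv2.imwrite("pics/sc10.png",cv2.resize(im[185:305,245:385],None,fx=5,fy=5,interpolation=cv2.INTER_CUBIC))
im=robot.snapshot("top")["pixels"][...,::-1]; cv2.imwrite("pics/t_full.png",im)
cv2.imwrite("pics/tc10.png",cv2.resize(im[210:290,245:415],None,fx=4.7,fy=4.7,interpolation=cv2.INTER_CUBIC))
E
```

```text
t 13.83 rack X -38.5 Y -258.8 Z 228.8 mm F rack x -0.4 y 1.6 z -0.4 gap -0.5
```

View pics/sc10.png

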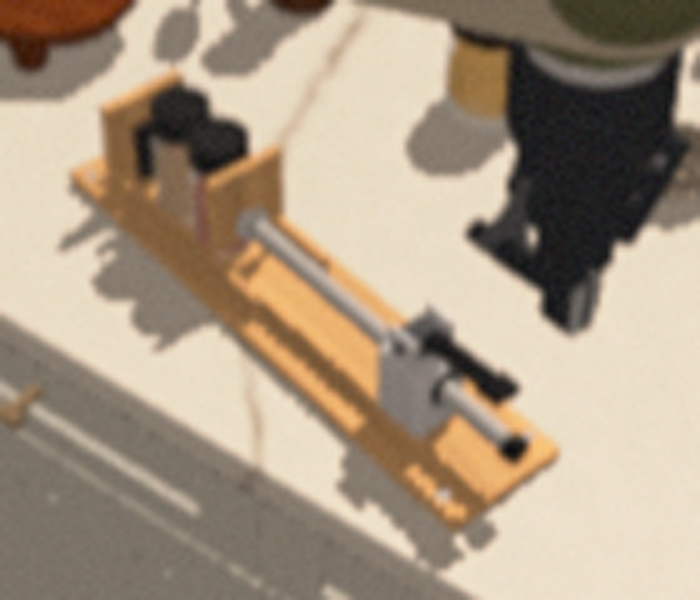

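View pics/tc10.png

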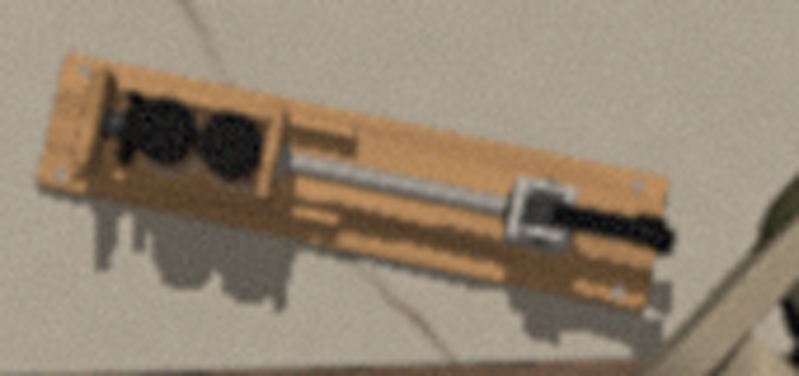

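View pics/s_full.png

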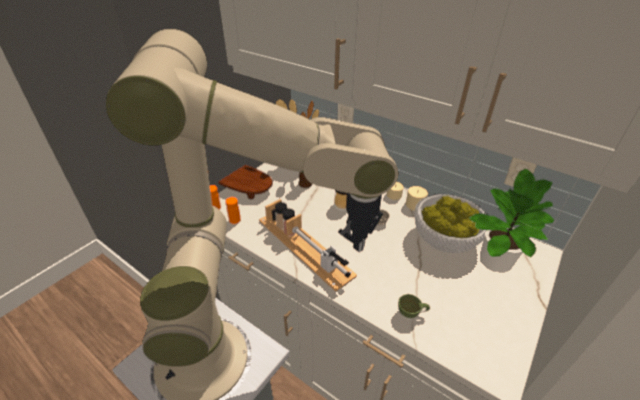

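The lever lies level along the rod, from scene crop (435,335) to (515,390). The jars are upright and in contact, the stop sits against the near jar, and the bystanders are in place (cup at (410,305), bowl and honey jar partly behind the gripper). The arm is clear.

```bash
python3 -m pendant '[{"grip":0,"tx":0,"ty":0,"tz":0,"rx":0,"ry":0,"rz":0},{"grip":0,"tx":0,"ty":0,"tz":0,"rx":0,"ry":0,"rz":0},{"grip":0,"tx":0,"ty":0,"tz":0,"rx":0,"ry":0,"rz":0}]' >/dev/null; python3 - <<'E'
from h import *
rack()
from plant import robot
print(robot.hand_in())
E
```

```text
t 14.18 rack X -38.4 Y -256.8 Z 228.7 mm F rack x 0.4 y -0.3 z 1.0 gap 0.3
the job is handed in; nothing more can be done
None
```

I slid the stop up to the spice jars until the row was snug, let it go, flipped the cam lever closed, and handed the job in at 14.2 s. `hand_in()` gave no verdict.

- **Row:** the stop slid at about 11 N. The force stepped up when the far jar met the pad, and I pressed on about 4 mm more, to about 17 N at the wrist. That puts roughly 5–7 N on the jars, but I worked that out from the wrist force and did not measure it directly.
- **Lever:** I pushed it along its arc with at most about 11 N in the readings I took. The force then fell to zero and the lever lay nearly level, so it had snapped over centre. I judged the closed angle from the pictures only.
- **Last checks:** the pictures show both jars upright and touching each other, with the far jar against the pad and the near jar against the stop. The arm was clear and still, with wrist force within about 1 N of zero. The green cup stands where it was. The gripper or arm partly hid the honey jar, bowl and pepper mill in the last picture, but the arm never went near them.
- **Disagreements:** no check failed or disagreed by more than a few millimetres. The pad and lever contacts came a little later than the pictures suggested. The first two move commands were refused because rows need all seven values, and nothing moved.

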